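# File the edge of a buckle plate

### The arm

A 6-joint arm with a two-finger parallel gripper is mounted at the origin on the work surface. World frame = base frame: x ahead of the robot, y to its left, z up, the work surface at z = 0. Lengths are in m, angles in rad, forces in N, time in s.
With the tool pointing down it reaches from about 0.35 to 0.8 m from the base axis. Payload 7.3 kg.
Tool frame: the origin (TCP) lies at the very end of the fingers, on their centre line; the grasp point (between the pads) lies 19 mm behind it; z points along the fingers, y is the line along which they close (so a half turn about z gives the same grasp; the last joint's range is limited). The gripper opens to 85 mm and grips with 20 to 120 N. Pads are 22 mm wide; open, the fingers measure 114 mm over their backs; the gripper's body (76 mm by 85 mm) begins 54 mm behind the grasp point. The pads swing forward as they close: fully open they stand 13 mm farther back than shut.
Start: joints at [-1.251, 0.342, 1.524, -0, 1.275, -0.146], TCP at [0.236, -0.469, 0.231] pointing down, gripper open.
Joint ranges: [-2.53, 2.53], [-0.77, 2.02], [0.04, 2.7], [-1, 4.14], [0.28, 2.66], [-3.11, 3.11]. Speed limits (rad/s): [2.57, 2.57, 3.14, 3.14, 3.14, 3.14].

### API

Orientations are given as a rotation vector (axis times angle).
In Python, from station import arm, solver, imaging, monitor gives the robot as it stands. Calls block until the motion is done:
- arm.movep(position, orientation): joint-space move of the TCP to a pose.
- arm.movel(position, orientation=None, max_speed=0.15): straight line of the TCP; orientation=None keeps the orientation; max_speed is the mean speed in m/s.
- arm.goto_joints(angles): joint-space move.
- arm.move_gripper(opening, squeeze=None): finger opening in m; squeeze is the grip in N (None keeps the last); returns when the fingers have stopped.
- arm.wait(seconds).
- solver.inverse_kinematics(position, orientation): joint angles nearest the present ones, or None.
- imaging.grab_frame(name): name is "side" or "top" or "wrist"; returns a dict with "color" (420x560x3 uint8, blue, green, red), "depth" (420x560 float32, m along the optical axis (not along the pixel's ray), 0 where there is no reading), "fovy" (degrees; the focal length in pixels is half the picture's height over the tangent of half this angle, whatever the lens; pixels are square), "cx", "cy" (the principal point, pixels), "D" ([k1, k2, p1, p2, k3] as OpenCV has them; the pictures are not rectified), "R" (3x3) and "t" (3): a world point X has camera coordinates R X + t. Camera axes: x right, y down, z forward; pixel columns grow to the right and rows downward; lengths in m; the calibration is good to about 2 mm. A picture is of the moment at which its call begins.
A pose or a line that the arm cannot do raises arm.MotionError and nothing moves.
- arm.sign_off(): hands the job in; it is judged then, once.
Readings, each from a call of its own:
- monitor.read_time(): time.
- monitor.read_joint_positions(): joint angles.
- monitor.read_qvel(): joint speeds.
- monitor.read_effort(): joint torques, N m.
- monitor.read_tcp_pos(): TCP position.
- monitor.read_ee_rot(): TCP orientation.
- monitor.read_ft_force(): force on the tool from outside, world axes, zero at the start.
- monitor.read_wrist_torque(): the same for the moment, N m.
- monitor.read_opening(): finger opening in m.
- monitor.read_finger_force(): force on a finger pad.
Only numpy, scipy, OpenCV 4.12 (cv2) and the standard library are available. Lean on these libraries where they do the work, as an engineer would, in place of code of your own. Each camera call takes 0.05 s, during which the arm holds its last target. There are 200 camera calls.

### The job

Take the flat file from its wooden rest and dress the upright brass buckle plate in the sprung clamp: lay the front of the blade across the plate's top edge and push it forward, tip first, towards the side of the clamp with the black screw knob, nearly the whole blade's length with light pressure, then lift it clear, bring it back and make a second such stroke. Cut on forward strokes only, never dragging the file backwards on the plate, and never push the sprung clamp down to its stop. Then lay the file back in its rest as it was, leave go, and do not drop it or knock about the button tin, the spool, the ruler or the rubber block.

Things in the scene. Friction and masses are not known exactly. Their poses are not given: they have to be found in the camera images.
- file: flat hand file lying in the rest. Dark wooden handle, flat-sided, 24 wide x 22 high mm; steel blade 18 x 5 mm. Origin on the long axis, mid height, in the handle 20 mm behind its front end (a good grip). x to the tip: handle x = -85 to 20 mm, bare blade 32 to 182 mm; z up; blade's underside at z = -2.5 mm. About 0.16 kg, centre of mass 65 mm ahead of the origin
- file_tip (a point): middle of the tip of the file's blade, 182 mm ahead of the file's origin
- rest: fixed wooden file rest, base 260 x 56 x 10 mm, two U-shaped saddles. Origin: centre of underside, on the table; x along it to the blade's end. File lies with its origin at (-50, 0, 45) mm here, same x. Handle saddle centred x = -112, floor z = 34, 36 wide inside; blade saddle x = 90, floor z = 42.5, 30 wide (mm). Both 20 mm long, cheeks 14 mm high
- clamp: fixed base of the sprung clamp, 90 x 90 x 12 mm foot with a grey block on it. Origin at the centre of its underside, on the table. x is the forward direction of the strokes (the file's x should point along it); z up. The black screw knob of the jaws is on the +x side.
- blank: brass buckle plate held upright in the clamp's two aluminium jaws: 5 mm thick (x), 70 mm wide (y), its top 25 mm stand out of the jaws, with a slot under the top bar. Axes parallel to the clamp's. Origin at the middle of the plate's lower edge, 40 mm below its top edge. The jaws are 41 mm deep along x in all and 50 mm wide.
- edge (a point): middle of the plate's top edge, the edge to be filed; 105 mm above the table at rest; axes as the clamp's
- press (a joint): how far the spring lets the plate sink, m: 0 at rest, up to 0.015 at its stop; about 0.6 N to start it and 0.6 N more for each mm. A depth of 3 to 7 mm is a good light pressure; beyond 12.5 mm counts as pushed to the stop.
- sway (a joint): how far the clamp's head yields along the clamp's x, m: 0 at rest, about 0.7 N for each mm, at most 0.01 each way. Positive when the file pushes forward on the plate, negative when it drags backward.
- button_tin: open round steel tin, 72 mm across, 28 mm tall, with brass buttons in it; bystander, on the table near the middle line. Origin at its underside.
- spool: bare wooden thread spool standing up, 30 mm across, 40 mm tall; bystander, near the middle line. Origin at its underside.
- ruler: steel ruler lying flat, 300 x 30 x 4 mm; bystander on the left. Origin at its underside.
- awl_block: small black rubber block, 60 x 45 x 30 mm; bystander on the right. Origin at its underside.

How it is judged:
On the way, in this order (a step that is already met when the one before it is completed fails the run):
1. stroke 1 begins: front part of the blade resting on the plate's edge (edge 125 mm or more ahead of the file's origin), file straight across within 20 degrees, contact over 1.5 N (contact force between file and blank above 1.5 N and angle between the x axis of file and the x axis of blank, either way round below 0.35 rad and x of edge in the frame of file above 0.125 m), for 0.04 s.
2. stroke 1, half way: blade still on the edge and pushing it forward (contact force between file and blank above 1.5 N and angle between the x axis of file and the x axis of blank, either way round below 0.35 rad and x of edge in the frame of file between 0.085 and 0.115 m and value of joint sway above 0.0007 m), for 0.04 s.
3. stroke 1 ends: rear part of the blade on the edge (edge less than 78 mm ahead of the file's origin), still pushing forward (contact force between file and blank above 1.5 N and angle between the x axis of file and the x axis of blank, either way round below 0.35 rad and x of edge in the frame of file below 0.078 m and value of joint sway above 0.0007 m), for 0.04 s.
4. file lifted at least 12 mm clear of the edge before it is drawn back (z of file in the frame of edge above 0.0145 m and x of edge in the frame of file below 0.105 m), for 0.04 s.
5. stroke 2 begins: front part of the blade resting on the plate's edge (edge 125 mm or more ahead of the file's origin), file straight across within 20 degrees, contact over 1.5 N (all of step 1), for 0.04 s.
6. stroke 2, half way: blade still on the edge and pushing it forward (all of step 2), for 0.04 s.
7. stroke 2 ends: rear part of the blade on the edge (edge less than 78 mm ahead of the file's origin), still pushing forward (all of step 3), for 0.04 s.
At the end, for the whole second after the job is handed in: the file lies still in both saddles of its rest, handle and tip the way they were at the start: origin within 18 mm along, 10 mm across and 4 mm in height of its lying place, within 0.1 rad of the rest's direction (x of file in the frame of rest between -0.068 and -0.032 m and y of file in the frame of rest between -0.01 and 0.01 m and z of file in the frame of rest between 0.041 and 0.049 m and x of file_tip in the frame of rest above 0.1 m and angle between the x axis of file and the x axis of rest, either way round below 0.1 rad and linear speed of file below 0.02 m/s); the robot touches nothing.
It fails at once if the file is dragged backwards on the plate (clamp head pulled back more than 1.5 mm by the file) (contact force between file and blank above 0.5 N and value of joint sway below -0.0015 m).
It fails at once if the plate is pushed down to the spring's stop (12.5 mm) (value of joint press above 0.0125 m).
It fails at once if the file is dropped on the table (height (world z) of file below 0.022 m).
It fails at once if a bystander is moved by more than 25 mm (distance of any of button_tin, spool, ruler, awl_block from where it was at the start of the episode above 0.025 m).
It also fails if it takes over 72 s, if anything falls off the work surface, if the arm or the gripper's body presses on something with over 40 N, if the wrist force passes 120 N, or if a joint passes its speed limit or range.

## Working session

There is one attempt and no reset: what is moved stays moved. The work goes in short steps, each a Python script; the robot and the scene stay as the last script left them, time stands still between calls to the robot, and variables do not carry over. Pictures are saved under pics/ and viewed, at most 10 in all, crops included, and the job is handed in when it is done.

```bash
mkdir -p pics; ls
python3 - <<'E'
from station import arm, solver, imaging, monitor
import cv2,pickle
for n in("top","side"):
    f=imaging.grab_frame(n); cv2.imwrite(f"pics/{n}0.png",f["color"]); pickle.dump(f,open(n+".pkl","wb"))
    print(n,f["fovy"],f["cx"],f["cy"],f["D"],f["R"],f["t"])
print(monitor.read_time(),monitor.read_ee_rot())
E
```

```text
pics
top 57.68093735569779 288.1795215182606 216.26205235892897 [-0.09482348  0.          0.          0.          0.        ] [[ 0.02086339 -0.99923431  0.03309846]
 [-0.99609808 -0.0236146  -0.08503503]
 [ 0.08575153 -0.03119519 -0.99582807]] [-0.03562001  0.63144048  1.04696911]
side 56.675948559257925 275.64655202004184 213.82742292895801 [-0.04082091  0.          0.          0.          0.        ] [[-0.74344779 -0.66879111  0.00195731]
 [-0.51957595  0.57572818 -0.63133026]
 [ 0.42110119 -0.47037806 -0.77551162]] [0.4870737  0.38211067 0.79942641]
0.1 [-3.05542743e+00 -7.24781882e-01  1.48163214e-04]
```

View pics/top0.png

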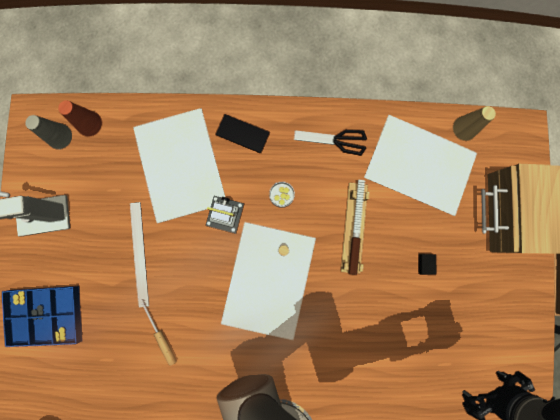

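View pics/side0.png

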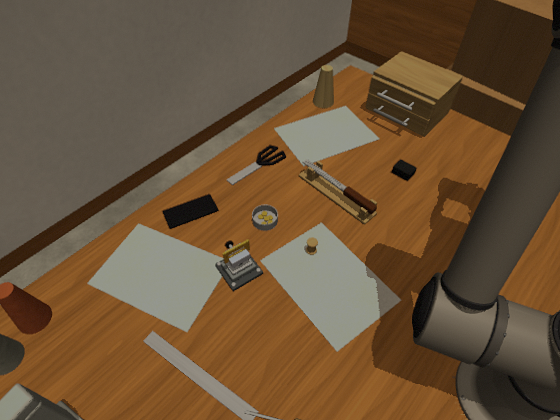

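The top picture shows the file from handle (354,265) to tip (361,182), and the clamp at about (225,212) with its black knob at (227,200), pointing away from the robot. The spool is at (284,250) and the tin at (282,194). Next I'll enlarge the file and the clamp.

```bash
cat > cam.py <<'E'
import numpy as np, cv2, pickle
def K(f):
    F=f["color"].shape[0]/2/np.tan(np.radians(f["fovy"])/2); return np.array([[F,0,f["cx"]],[0,F,f["cy"]],[0,0,1.]])
def at_z(f,u,v,z):
    p=cv2.undistortPoints(np.array([[[u,v]]],float),K(f),np.array(f["D"]))[0,0]
    d=f["R"].T@np.array([p[0],p[1],1]); c=-f["R"].T@f["t"]; return c+d*(z-c[2])/d[2]
def proj(f,X):
    return cv2.projectPoints(np.array(X,float).reshape(-1,1,3),cv2.Rodrigues(f["R"])[0],f["t"],K(f),np.array(f["D"]))[0][:,0]
E
python3 - <<'E'
import cv2,pickle,numpy as np
f=pickle.load(open("top.pkl","rb"))["color"]
a=cv2.resize(f[172:284,325:385],None,fx=5,fy=5,interpolation=cv2.INTER_CUBIC) # 300x560
b=cv2.resize(f[185:241,200:250],None,fx=10,fy=10,interpolation=cv2.INTER_CUBIC) #500x560
cv2.imwrite("pics/crop.png",np.hstack([a,b]))
E
```

```text
(no output)
```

View pics/crop.png

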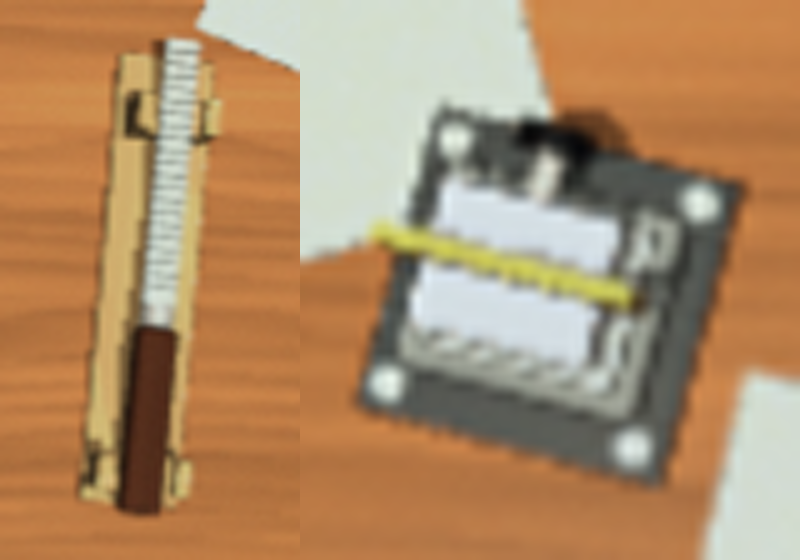

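The crop shows the file's tip at (183,40), its handle front at (154,328) and handle rear at (139,512). The plate's top edge runs from (375,232) to (637,298).

Run:
```python
from cam import *
f=pickle.load(open("top.pkl","rb")); s=pickle.load(open("side.pkl","rb"))
g=lambda u,v,z:at_z(f,325+(u+.5)/5-.5,172+(v+.5)/5-.5,z)
h=lambda u,v,z:at_z(f,200+(u-300+.5)/10-.5,185+(v+.5)/10-.5,z)
tip,hf,hr=g(183,39,.0475),g(154,327,.056),g(139,512,.050)
d=tip-hr; yaw=np.arctan2(d[1],d[0]); print("file",tip,hf,hr,yaw,np.hypot(*d[:2]))
u=np.array([np.cos(yaw),np.sin(yaw)])
print("orig from",tip[:2]-.182*u,hf[:2]-.02*u,hr[:2]+.085*u)
a,b=h(375,232,.105),h(637,298,.105); e=a-b
print("plate",a,b,(a+b)/2,np.linalg.norm(e),"yaw",np.arctan2(e[1],e[0])-np.pi/2)
c=[h(*p,.012) for p in((440,105),(745,185),(660,485),(360,402))]
print("foot",np.mean(c,0),[np.arctan2(*(c[i]-c[j])[[1,0]]) for i,j in((0,3),(1,2))])
m=np.array([*((a+b)/2)[:2],.105]); print("side proj edge ends",proj(s,[a,b]),"file",proj(s,[tip,hf,hr]))
for n,(x,y,z) in dict(tin=(282,194,.02),spool=(284,249,.04),ruler=(139,255,0),block=(427,264,.03)).items(): print(n,at_z(f,x,y,z))
from station import monitor,solver
from scipy.spatial.transform import Rotation as R
print(R.from_rotvec(monitor.read_ee_rot()).as_matrix())
```

```text
file [ 0.73948425 -0.22459609  0.0475    ] [ 0.57669063 -0.2070692   0.056     ] [ 0.47491474 -0.20091962  0.05      ] -0.08925276274516493 0.2656268009839855
orig from [ 0.55820867 -0.20837364] [ 0.55677023 -0.20528651] [ 0.55957641 -0.20849604]
plate [0.64268362 0.19327136 0.105     ] [0.62700947 0.1242454  0.105     ] [0.63484655 0.15875838 0.105     ] 0.07078319641582809 yaw -0.22328962857369072
foot [0.63581747 0.1593089  0.012     ] [np.float64(-0.22425348892760055), np.float64(-0.24412644048835644)]
side proj edge ends [[223.75136253 254.19340916]
 [249.53158569 239.77790104]] file [[304.53667305 160.60170473]
 [345.49303261 188.25736612]
 [374.46124619 209.45288918]]
tin [ 0.69598957 -0.00282214  0.02      ]
spool [ 0.53988725 -0.01148344  0.04      ]
ruler [0.51258124 0.40406608 0.        ]
block [ 0.50444535 -0.42093396  0.03      ]
[[ 8.93456759e-01  4.49149030e-01 -4.09959830e-04]
 [ 4.49149160e-01 -8.93455814e-01  1.31939863e-03]
 [ 2.26325622e-04 -1.36295874e-03 -9.99999046e-01]]
```

Run:
```python
import cv2,pickle,numpy as np
f=pickle.load(open("side.pkl","rb"))["color"]
a=cv2.resize(f[155:225,292:382],None,fx=4.4,fy=4.4,interpolation=cv2.INTER_CUBIC)
b=cv2.resize(f[232:292,205:270],None,fx=5.9,fy=5.9,interpolation=cv2.INTER_CUBIC)
H=max(a.shape[0],b.shape[0]); p=lambda i:np.pad(i,((0,H-i.shape[0]),(0,0),(0,0)))
cv2.imwrite("pics/crop2.png",np.hstack([p(a),p(b)])); print(a.shape,b.shape)
```

```text
(308, 396, 3) (354, 384, 3)
```

View pics/crop2.png

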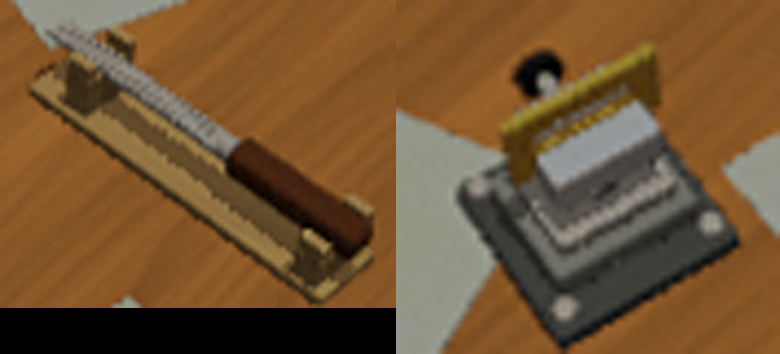

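The side view agrees with these positions to about 1 mm: file origin (0.558, -0.2075) with yaw -0.09, edge (0.635, 0.159) with yaw about -0.228. Now the grasp.

```bash
cat > h.py <<'E'
from station import arm, solver, imaging, monitor
from cam import *
from scipy.spatial.transform import Rotation as R
def rot(yaw): 
    c,s=np.cos(yaw),np.sin(yaw); return R.from_matrix([[c,s,0],[s,-c,0],[0,0,-1]]).as_rotvec()
FO=np.array([.5583,-.2077]); FY=-.087; E=np.array([.6350,.1590]); EY=-.228; G=.004
def u(y): return np.array([np.cos(y),np.sin(y)])
gp=FO+G*u(FY)
E
python3 - <<'E'
from h import *
for k in (0,np.pi):
    print(k,solver.inverse_kinematics([*gp,.15],rot(FY+k)),solver.inverse_kinematics([*(E-.1*u(EY)),.15],rot(EY+k)))
o=rot(FY)
arm.movep([*gp,.13],o); print(monitor.read_time())
arm.movel([*gp,.025],o,max_speed=.08)
print(monitor.read_tcp_pos(),monitor.read_ft_force())
arm.move_gripper(0.0,120)
print(monitor.read_opening(),monitor.read_finger_force(),monitor.read_ft_force(),monitor.read_wrist_torque(),monitor.read_time())
f=imaging.grab_frame("wrist"); cv2.imwrite("pics/w1.png",f["color"])
E
```

```text
0 [-4.82161783e-01  5.47794191e-01  1.42565235e+00 -8.88178420e-16
  1.16814611e+00  1.17563454e+00] [ 1.90723218e-01  4.93080669e-01  1.52249143e+00 -8.88178420e-16
  1.12602055e+00  1.98951954e+00]
3.141592653589793 [-0.48216178  0.54779419  1.42565235  0.          1.16814611 -1.96595811] [ 1.90723218e-01  4.93080669e-01  1.52249143e+00 -4.44089210e-16
  1.12602055e+00 -1.15207311e+00]
1.6833
[ 0.56264168 -0.2082139   0.02557281] [-0.00354581  0.39510131  0.39725181]
0.02234755244490674 118.04716229438782 [-1.03231245 -0.92499591  3.31964851] [-0.02322293  0.09958068 -0.02379942] 3.75
```

Run:
```python
from h import *
o=rot(FY); p=monitor.read_tcp_pos()
arm.movel([p[0],p[1],.20],o,max_speed=.08)
oe=rot(EY); q=E-(.148-G)*u(EY)
arm.movep([*q,.17],oe); arm.wait(.3)
print(monitor.read_tcp_pos(),monitor.read_ft_force(),monitor.read_wrist_torque(),monitor.read_opening(),monitor.read_time())
f=imaging.grab_frame("side"); pickle.dump(f,open("s2.pkl","wb"))
t=imaging.grab_frame("top"); pickle.dump(t,open("t2.pkl","wb"))
a=cv2.resize(f["color"][150:290,180:330],None,fx=4,fy=4,interpolation=cv2.INTER_CUBIC); cv2.imwrite("pics/s2.png",a)
```

```text
[0.49503122 0.19100024 0.16996091] [-0.20612293  0.37078676 -1.72067362] [-0.01312961 -0.02336966  0.02204395] 0.022342044155148153 7.95
```

View pics/s2.png

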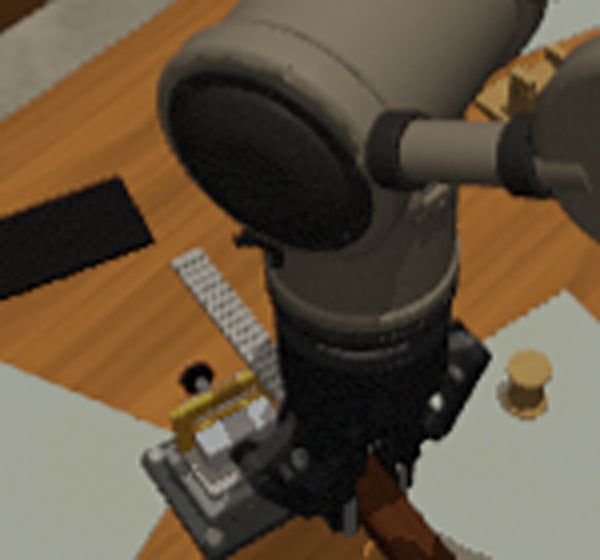

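The file is held and the blade is visible, with its tip at about (227, 213.7) in the full side picture. I'll check the pitch numerically.

Run:
```python
from h import *
f=pickle.load(open("s2.pkl","rb"));t=pickle.load(open("t2.pkl","rb"))
p=np.array([.49503,.19100]); o=p-G*u(EY)
for pit in(-.1,-.05,0,.05):
    X=[[*(o+.182*np.cos(pit)*u(EY)),.19+.182*np.sin(pit)+.0025]]
    print(pit,proj(f,X),proj(t,X))
c=t["color"][130:230,180:280]; cv2.imwrite("pics/t2.png",cv2.resize(c,None,fx=6,fy=6,interpolation=cv2.INTER_CUBIC))
```

```text
-0.1 [[226.76209733 219.22759288]] [[219.71978807 194.96553999]]
-0.05 [[226.21863801 216.50540384]] [[219.24837817 194.16605529]]
0 [[225.76990136 213.86517266]] [[218.71636572 193.53197796]]
0.05 [[225.41891852 211.31332415]] [[218.12317117 193.06974957]]
```

View pics/t2.png

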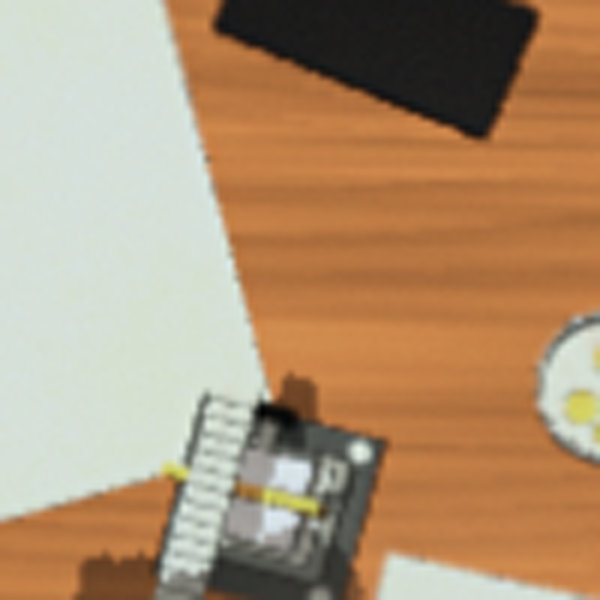

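```bash
cat >> h.py <<'E'
def F(n=4):
    a=[]
    for _ in range(n): a.append(monitor.read_ft_force()); arm.wait(.02)
    return np.mean(a,0)
def stroke(z0):
    oe=rot(EY); U=u(EY); pt=lambda x:E-(x-G)*U
    arm.wait(.2); b=F(); z=z0; x=.148
    df=0
    while df<3.6:
        z-=.0015 if df<.5 else float(np.clip((4-df)*.0012,.0005,.002))
        if z<.072: print("no contact"); return
        arm.movel([*pt(x),z],oe,max_speed=.03); arm.wait(.06); df=(F(2)-b)[2]
    print("contact",z,df,F()-b,monitor.read_time())
    for x in(.134,.120,.106,.092,.078,.068,.060):
        arm.movel([*pt(x),z],oe,max_speed=.04)
        d=F(2)-b; print(x,round(z,4),d.round(2),"fwd",round(float(-d[:2]@U),2))
        z+=float(np.clip((d[2]-4)*.0008,-.0015,.0015))
    arm.movel([*pt(x),z+.05],oe,max_speed=.1)
    print(monitor.read_tcp_pos(),monitor.read_opening(),monitor.read_time())
E
python3 - <<'E'
from h import *
arm.movel([*(E-(.148-G)*u(EY)),.096],rot(EY),max_speed=.08)
stroke(.096)
f=imaging.grab_frame("side"); cv2.imwrite("pics/s3.png",cv2.resize(f["color"][150:290,180:330],None,fx=4,fy=4,interpolation=cv2.INTER_CUBIC))
E
```

```text
contact 0.0816026065487133 3.611395464375457 [-0.23231986  0.09265433  3.52423483] 12.5333
0.134 0.0816 [-2.9   0.38  4.76] fwd 2.91
0.12 0.0822 [-1.6   0.76  4.03] fwd 1.73
0.106 0.0822 [-1.64  0.79  3.6 ] fwd 1.78
0.092 0.0819 [-2.48  0.31  3.68] fwd 2.49
0.078 0.0817 [-2.64 -0.12  4.35] fwd 2.55
0.068 0.0819 [-2.55  1.09  3.64] fwd 2.73
0.06 0.0816 [-2.77 -0.06  3.89] fwd 2.68
[0.58003708 0.17153603 0.13094647] 0.022008416668724235 16.6667
```

View pics/s3.png

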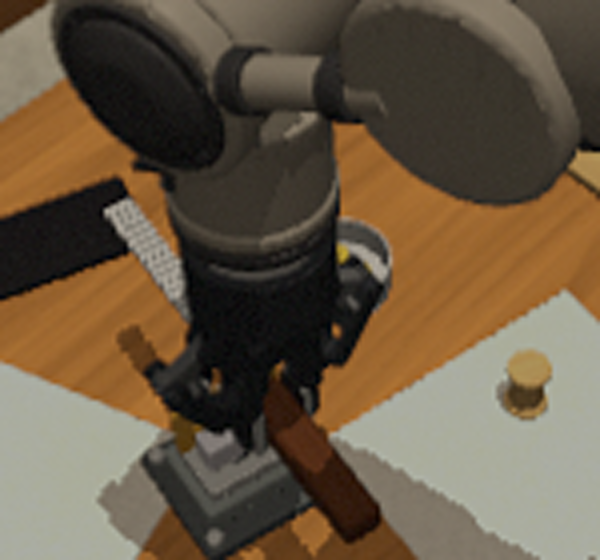

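The stroke ran with 3.6–4.8 N down and 1.7–2.9 N forward, and the file is now lifted with its tip at about (209.5, 201.2) in the side view. I'll check the file's slip along its axis and its pitch before stroke 2.

Run:
```python
from h import *
from scipy.optimize import least_squares
s=pickle.load(open("s2.pkl","rb"));t=pickle.load(open("t2.pkl","rb"))
def fit(p,obs_s,obs_t,zt):
    def r(q):
        off,pit,dy=q; U=u(EY+dy)
        o=p+(off-G)*U
        X=[[*(o+.182*np.cos(pit)*U),zt+.02+.182*np.sin(pit)+.0025]]
        e=[proj(s,X)[0]-obs_s]
        if obs_t is not None:e.append(proj(t,X)[0]-obs_t)
        return np.concatenate(e+[[dy/.02]])
    return least_squares(r,[0,0,0]).x
print(fit(np.array([.49503,.19100]),[227.1,213.7],[218,196.4],.17))
U=u(EY)
for off in(0,-.005,-.01):
  for pit in(-.05,0,.05):
    o=np.array([.58004,.17154])+(off-G)*U
    print(off,pit,proj(s,[[*(o+.182*U),.131+.0225+.182*np.sin(pit)]]))
```

```text
[-0.00712622  0.03947478 -0.00364835]
0 -0.05 [[209.40705993 203.54713877]]
0 0 [[208.91738635 201.08362003]]
0 0.05 [[208.42054278 198.58290168]]
-0.005 -0.05 [[210.40738635 204.83426758]]
-0.005 0 [[209.92373352 202.37348989]]
-0.005 0.05 [[209.43297477 199.87543396]]
-0.01 -0.05 [[211.41340136 206.12860689]]
-0.01 0 [[210.93585092 203.6706489 ]]
-0.01 0.05 [[210.4512603  201.17533491]]
```

```bash
sed -i 's/\.068,\.060)/.066,.056)/' h.py
python3 - <<'E'
from h import *
U=u(EY); o=rot(EY)
arm.movel([*(E-(.148-G)*U),.131],o,max_speed=.1)
arm.movel([*(E-(.148-G)*U),.092],o,max_speed=.06)
stroke(.092)
p=monitor.read_tcp_pos(); arm.movel([p[0],p[1],.20],o,max_speed=.12)
arm.movep([*gp,.20],rot(FY)); arm.wait(.3)
print(monitor.read_tcp_pos(),F(),monitor.read_time())
f=imaging.grab_frame("side"); t=imaging.grab_frame("top"); pickle.dump((f,t),open("s4.pkl","wb"))
a=cv2.resize(f["color"][100:230,270:390],None,fx=3.3,fy=3.3,interpolation=cv2.INTER_CUBIC)
b=cv2.resize(t["color"][150:280,320:420],None,fx=3.3,fy=3.3,interpolation=cv2.INTER_CUBIC)
cv2.imwrite("pics/s4.png",np.hstack([a,b])); print(a.shape)
E
```

```text
contact 0.0821775421790333 4.343628691388024 [0.6015278  0.8193825  3.31177485] 20.9333
0.134 0.0822 [-1.22  0.21  4.05] fwd 1.24
0.12 0.0822 [-0.52  0.36  4.22] fwd 0.58
0.106 0.0824 [-1.04  0.47  4.17] fwd 1.12
0.092 0.0825 [-0.94  1.21  4.32] fwd 1.19
0.078 0.0828 [-1.55  0.81  3.94] fwd 1.69
0.066 0.0827 [-0.69  0.26  3.71] fwd 0.73
0.056 0.0825 [-1.93  0.54  4.29] fwd 2.0
[0.58393192 0.17062542 0.13213057] 0.022835770710703418 25.1667
[ 0.56254972 -0.20730933  0.20004235] [ 0.52241242 -0.13740765 -1.77209135] 27.6583
(429, 396, 3)
```

View pics/s4.png

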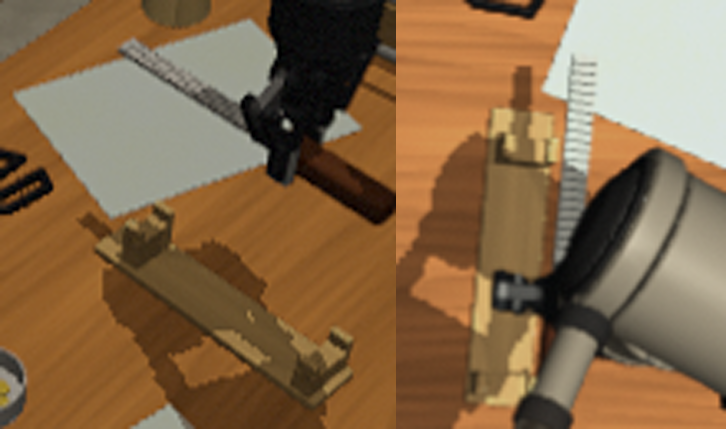

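In the side crop the file hangs above the empty rest with its tip at (127,47); in the top crop the tip is at (584,57). I'll fit the offset, pitch and yaw in the hand.

Run:
```python
from h import *
from scipy.optimize import least_squares
s,t=pickle.load(open("s4.pkl","rb"))
def fit(p,y0,S,T,zt,dz=.02):
    def r(q):
        off,pit,dy=q; U=u(y0+dy); o=p+(off-G)*U
        X=[[*(o+.182*np.cos(pit)*U),zt+dz+.182*np.sin(pit)+.0025]]
        return np.concatenate([proj(s,X)[0]-S,proj(t,X)[0]-T,[dy/.05]])
    q=least_squares(r,[0,0,0]); return q.x,q.fun
print(fit(np.array([.56255,-.2077]),FY,[308.5,114.2],[377.0,167.2],.2))
# rest from top: base edges at z=.01: tip end corners & rear end corners (crop px)
g=lambda a,b,z:at_z(t,320+(a-396)/3.3,150+b/3.3,z)[:2]
A=[g(490,108,.01),g(558,112,.01)];B=[g(467,402,.01),g(533,405,.01)]
m=np.mean(A,0);n=np.mean(B,0);d=m-n
print(m,n,np.arctan2(d[1],d[0]),np.linalg.norm(d),"centre",(m+n)/2, "file orig",(m+n)/2-.05*d/np.linalg.norm(d))
```

```text
(array([-0.00214478, -0.01901521, -0.00462126]), array([ 0.11411353,  0.00224718, -0.08591639, -0.08258441, -0.09242517]))
[ 0.73477382 -0.2259982 ] [ 0.4772945  -0.20649694] -0.07559483115847053 0.25821676861819387 centre [ 0.60603416 -0.21624757] file orig [ 0.55617695 -0.21247143]
```

Run:
```python
from h import *
y=FY+.003; ax=np.array([-np.sin(y),np.cos(y),0])
o=(R.from_rotvec(-.019*ax)*R.from_rotvec(rot(y))).as_rotvec()
P=[.5626+.002,-.2092]
arm.movel([*P,.2],o); arm.movel([*P,.06],o,max_speed=.1); arm.wait(.3); b=F(); print(b)
arm.movel([*P,.029],o,max_speed=.05); arm.wait(.1); z=.029; d=F()-b; print(z,d)
while np.linalg.norm(d)<1.5 and z>.0235:
    z-=.001; arm.movel([*P,z],o,max_speed=.03); arm.wait(.08); d=F(3)-b; print(round(z,4),d.round(2),monitor.read_wrist_torque().round(3))
print(monitor.read_tcp_pos(),monitor.read_time())
f=imaging.grab_frame("side"); t=imaging.grab_frame("top")
a=cv2.resize(f["color"][130:230,280:390],None,fx=3.6,fy=3.6,interpolation=cv2.INTER_CUBIC)
b=cv2.resize(t["color"][170:270,320:420],None,fx=3.6,fy=3.6,interpolation=cv2.INTER_CUBIC)
cv2.imwrite("pics/s5.png",np.hstack([a,b]))
```

```text
[-0.32855424 -0.23041256 -1.72476723]
0.029 [0.18606428 0.20956674 0.38119132]
0.028 [0.44 0.07 0.82] [ 0.037  0.075 -0.017]
0.027 [ 0.54 -0.04  0.16] [ 0.05   0.124 -0.003]
0.026 [0.01 0.73 4.9 ] [ 0.104  0.448 -0.03 ]
[ 0.56470911 -0.20924497  0.0263154 ] 32.0083
```

View pics/s5.png

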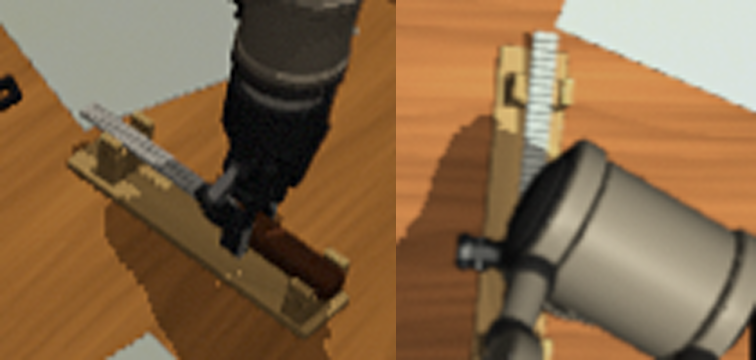

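The blade lies between the front cheeks (top crop, about (541,90)) and the handle in the rear saddle, with contact felt. I'll release it and check.

Run:
```python
from h import *
p=monitor.read_tcp_pos()
arm.move_gripper(.03,20); arm.wait(.2); arm.move_gripper(.075)
arm.movel([p[0],p[1],.12],max_speed=.08)
arm.movep([.40,-.35,.25],rot(FY)); arm.wait(.3)
print(F(),monitor.read_time())
f=imaging.grab_frame("side"); t=imaging.grab_frame("top"); pickle.dump((f,t),open("s6.pkl","wb"))
a=cv2.resize(f["color"][155:225,292:382],None,fx=4.4,fy=4.4,interpolation=cv2.INTER_CUBIC)
b=cv2.resize(t["color"][172:284,325:385],None,fx=5,fy=5,interpolation=cv2.INTER_CUBIC)
a=np.pad(a,((0,b.shape[0]-a.shape[0]),(0,0),(0,0)))
cv2.imwrite("pics/s6.png",np.hstack([b,a]))
```

```text
[ 0.06427216  0.00369706 -0.35629656] 35.7417
```

View pics/s6.png

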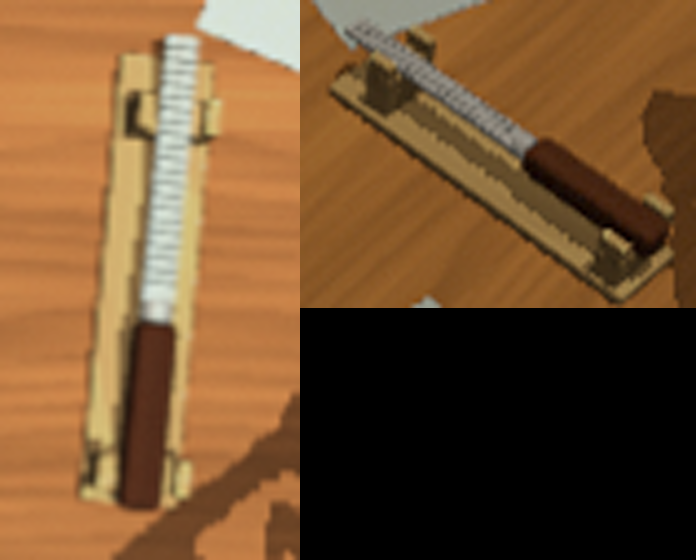

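The file lies in both saddles almost as at the start: the tip is at (182,37) where it was (183,40), and the handle rear at (139,508) where it was (139,512), about 2 mm apart. I'll hand the job in.

```bash
python3 -c "
from station import arm
print(arm.sign_off())"
```

```text
the job is handed in; nothing more can be done
None
```

I made both forward strokes, with about 4 N measured down force. The file is back in both saddles of its rest about 2 mm from its start position, and I handed the job in; no verdict was returned.

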